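# Take down the pile of microscope accessories

## Robot

A 6-joint arm with a two-finger parallel gripper is mounted at the origin on the work surface. World frame = base frame: x ahead of the robot, y to its left, z up, the work surface at z = 0. Lengths are in m, angles in rad, forces in N, time in s.
With the tool pointing down it reaches from about 0.35 to 0.975 m from the base axis. Payload 4.9 kg.
Tool frame: the origin (TCP) lies between the finger pads; the fingertips stand 25 mm ahead of it and the grasp point (between the pads) lies 6 mm ahead of it (manip.tcp_to_tips is the z of the fingertips in the tool frame, in m); z points along the fingers, y is the line along which they close (so a half turn about z gives the same grasp; the last joint's range is limited). The gripper opens to 85 mm and grips with 20 to 120 N. Pads are 22 mm wide; open, the fingers measure 114 mm over their backs; the gripper's body (76 mm by 85 mm) begins 54 mm behind the grasp point. The pads swing forward as they close: fully open they stand 13 mm farther back than shut.
Start: joints at [-1.351, 0.053, 1.613, -0, 1.476, -0.119], TCP at [0.208, -0.589, 0.256] pointing down, gripper open.
Joint ranges: [-3.01, 3.01], [-1.01, 2.22], [0.06, 2.58], [-1.02, 4.17], [0.09, 2.62], [-3.14, 3.14]. Speed limits (rad/s): [2.57, 2.57, 3.14, 3.14, 3.14, 3.14].

## Interface

Orientations are given as a unit quaternion [w, x, y, z].
In Python, from plant import manip gives the robot as it stands. The module is installed in compiled form; this text tells all that it offers.
- The arm moves only by the tool arm_command, never from a script. Its argument "moves" is a list of rows, each a list of 3 entries, a list of its own where there are three numbers: the opening, from -1 (shut) to 1 (fully open), then the shift along the tool's x, y, z in units of 0.15 m (1.0 is 0.15 m), then the turn about the tool's z in units of 2 pi rad (1.0 is 2 pi rad). A call has 1 to 20 rows; each row is the pose to reach, as a shift and turn from the pose commanded when the call began, along the tool's axes at that moment, turning the shorter way round; what a row does not reach only later rows make up. A row lasts 1/12 s, in which the tool goes at most 41.7 mm and 7.16 degrees, less where a joint would pass 70% of its speed; a pose out of reach is approached as far as the arm can. A call with a number of a shift or a turn outside -1 to 1 is refused whole. A call with a gripper value outside its range is refused whole. The fingers move at their own pace and stop on an object; the grip force is fixed at half the most. Time passes only in rows, so rows that repeat a pose let the fingers close. It gives the time, the measured TCP pose, the force, the opening and the grip force at its end, in the units of the state.
- manip.state(): the state, without advancing time (a new reading comes with each control period).
- manip.grab_frame(name): name is "side" or "top"; returns a dict with "frame" (400x640x3 uint8, red, green, blue), "fx", "fy", "cx", "cy" (pixels), "k1" (the pictures are not rectified: a ray, as slopes to the right and down, at radius r is drawn at 1 + k1 r^2 times it, then the intrinsics apply), "R" (3x3) and "t" (3): a world point X has camera coordinates R X + t. Camera axes: x right, y down, z forward; pixel columns grow to the right and rows downward; lengths in m; the calibration is good to about 2 mm. A picture is of the moment at which its call begins. There is no depth.
- manip.job_done(): hands the job in; it is judged then, once.
Trained networks look in a picture, given as the dict that the camera call returned (one of the last four; its "shot" number tells which), for a name from the list of things; names that differ only in an ending like _2 or _b are one class to them, and where a whole thing is asked for, a point or a joint stands for the part that bears it (a point fixed in the world has none). Each returns a list of dicts, best first, with "confidence" (0 to 1); they miss things now and then, are a little off and sometimes report something else, mostly with a low value. They report only what shows in the picture. A call takes as long as a camera call. They do not tell look-alikes from the thing itself.
- manip.search_frame(picture, target): "extent" ([left, top, right, bottom] in pixels, round what is visible of it).
The state is a dict: "time": time; "joint_pos": joint angles; "joint_vel": joint speeds; "joint_efforts": joint torques, N m; "tool_pos": TCP position; "tool_rot": TCP orientation; "contact_force": force on the tool from outside, world axes, zero at the start; "ft_torque": the same for the moment, N m; "gripper_width": opening from 0.0 (shut) to 1.0 (fully open); "grasp_force": force on a finger pad.
Only numpy, scipy, OpenCV 4.12 (cv2) and the standard library are available. Lean on these libraries where they do the work, as an engineer would, in place of code of your own. Each camera call takes 0.05 s, during which the arm holds its last target. There are 200 camera calls.

## Task

The microscope accessories were left in one pile on the bench: working from the top down, put each one in the low holder made for its shape and size (objective case in the small round one, tin in the large round one, square filter case in the square one, slide box in the oblong one), finishing each before you take the next. Keep each one upright and set it down gently, without dropping it, so that it lies flat on the holder's floor inside the rim. Leave the dropper bottle and the beaker where they stand.

Things in the scene. Friction and masses are not known exactly. Their poses are not given: they have to be found in the camera images.
- objective_case: Black upright cylinder with a ribbed cap (microscope objective in its case), 30 mm diameter, 45 mm high, about 80 g; top of the pile, standing on the tin. Origin: centre of its underside, z up.
- tin: Flat round aluminium tin, 46 mm diameter, 20 mm high, about 60 g; second from the top, on the filter case. Origin: centre of its underside, z up.
- filter_case: Square wooden filter case, 60 x 60 mm, 20 mm high, about 100 g; third from the top, on the slide box, turned a little against it. Origin: centre of its underside, z up, x and y along its sides.
- slide_box: Oblong grey plastic slide box, 110 (x) x 66 (y) x 32 mm high, about 200 g; the bottom of the pile, on the bench. Origin: centre of its underside, x along the long side, z up.
- small_round_holder: Small round holder, inside diameter 46 mm, for the objective case. Fixed to the bench, open at the top; white floor, aluminium rim. Origin: centre of its underside on the bench, z up; the inner floor is 3 mm above the origin, the rim's top 7 mm above it, the rim wall 3 mm thick. 
- large_round_holder: Large round holder, inside diameter 62 mm, for the tin. Fixed to the bench, open at the top; white floor, aluminium rim. Origin: centre of its underside on the bench, z up; the inner floor is 3 mm above the origin, the rim's top 7 mm above it, the rim wall 3 mm thick. 
- square_holder: Square holder, inside 76 x 76 mm, for the filter case (any quarter turn fits). Fixed to the bench, open at the top; white floor, aluminium rim. Origin: centre of its underside on the bench, z up; the inner floor is 3 mm above the origin, the rim's top 7 mm above it, the rim wall 3 mm thick. x and y run along its sides.
- oblong_holder: Oblong holder, inside 126 (x) x 82 (y) mm, for the slide box (either way round). Fixed to the bench, open at the top; white floor, aluminium rim. Origin: centre of its underside on the bench, z up; the inner floor is 3 mm above the origin, the rim's top 7 mm above it, the rim wall 3 mm thick. x runs along the long side.
- oil_bottle: Bystander: loose amber glass dropper bottle with a black cap, 34 mm diameter, 65 mm high. Origin: centre of its underside.
- beaker: Bystander: loose white ceramic beaker, 54 mm across the rim, 62 mm high. Origin: centre of its underside.
Things that resemble listed ones, but are neither listed nor needed, are in the scene too. What is shaped like the objective_case but blue, green or red is not meant.

How it is judged:
By the outcome, as a careful person would: the job done as asked, in the order asked, and still so for the second after the job is handed in, with the robot touching nothing.
It also fails if it takes over 106 s, if anything falls off the work surface, if the arm or the gripper's body presses on something with over 40 N, if the wrist force passes 120 N, or if a joint passes its speed limit or range.

## Working session

There is one attempt and no reset: what is moved stays moved. The work goes in short steps, Python scripts to look and compute and a tool call to move; the robot and the scene stay as the last step left them, time stands still between calls to the robot, and variables do not carry over. Pictures are saved under pics/ and viewed, at most 14 in all, crops included, and the job is handed in when it is done.

Besides the shell and the picture viewer there is one more tool, called after ">>>" by a JSON object that holds its "op" and its "data". arm_command: Moves the arm, as the interface text tells. Shifts and turns lie within -1 to 1; 1 stands for 0.15 m of shift or 2 pi rad of turn. Its arguments: {"type":"object","properties":{"moves":{"type":"array"}},"required":["moves"]}

```bash
mkdir -p pics; cat > h.py <<'E'
import numpy as np, cv2
from plant import manip
N=["objective_case","tin","filter_case","slide_box","small_round_holder","large_round_holder","square_holder","oblong_holder","oil_bottle","beaker"]
def grab(n,f=None):
    p=manip.grab_frame(n)
    if f: cv2.imwrite(f"pics/{f}.png",cv2.cvtColor(p["frame"],cv2.COLOR_RGB2BGR))
    return p
def cam(p):
    K=np.array([[p["fx"],0,p["cx"]],[0,p["fy"],p["cy"]],[0,0,1.]]);D=np.array([p["k1"],0,0,0.]);return K,D,np.array(p["R"]),np.array(p["t"])
def ray(p,u,v):
    K,D,R,t=cam(p); q=cv2.undistortPoints(np.array([[[u,v]]],float),K,D,None,None)[0,0]
    return -R.T@t, R.T@np.array([q[0],q[1],1.])
def at_z(p,u,v,z):
    c,d=ray(p,u,v); return c+d*(z-c[2])/d[2]
def proj(p,X):
    K,D,R,t=cam(p); return cv2.projectPoints(np.array(X,float).reshape(-1,3),cv2.Rodrigues(R)[0],t,K,D)[0][:,0]
def tri(a,b):
    A=np.zeros((3,3));B=np.zeros(3)
    for c,d in(a,b):
        d=d/np.linalg.norm(d);M=np.eye(3)-np.outer(d,d);A+=M;B+=M@c
    return np.linalg.solve(A,B)
E
python3 - <<'E'
from h import *
np.set_printoptions(precision=3,suppress=True)
print(manip.state())
for n in("side","top"):
    p=grab(n,n+"0"); print(n,{k:v for k,v in p.items() if k!="frame"}, "C",-np.array(p["R"]).T@p["t"])
    for o in N:
        for d in manip.search_frame(p,o)[:3]: print(o,np.round(d["extent"]),round(d["confidence"],2))
E
```

```text
{'time': 0.0, 'joint_pos': array([-1.351,  0.053,  1.614, -0.   ,  1.476, -0.119]), 'joint_vel': array([0.001, 0.001, 0.001, 0.   , 0.001, 0.   ]), 'joint_efforts': array([ -0.   , -39.369, -37.017,  -0.   ,   0.007,  -0.   ]), 'tool_pos': array([ 0.208, -0.589,  0.255]), 'tool_rot': array([-0.001,  0.986,  0.169, -0.   ]), 'contact_force': array([ 0.38 ,  0.235, -1.623]), 'ft_torque': array([ 0.   , -0.042, -0.033]), 'grasp_force': 0.0, 'gripper_width': 1.0016966656514217}
side {'fx': 377.5859847100441, 'fy': 377.5859847100441, 'cx': 317.414224722063, 'cy': 201.5729395719174, 'k1': -0.01644363113654752, 'R': array([[-0.961, -0.276, -0.002],
       [-0.181,  0.635, -0.751],
       [ 0.209, -0.721, -0.661]]), 't': array([0.488, 0.157, 0.751]), 'shot': 1} C [0.34  0.577 0.615]
objective_case [350. 370. 373. 398.] 0.8
objective_case [303. 282. 321. 314.] 0.78
objective_case [304. 263. 321. 285.] 0.77
tin [298. 302. 326. 330.] 0.91
filter_case [291. 305. 332. 340.] 0.67
slide_box [276. 298. 346. 359.] 0.63
small_round_holder [350. 159. 368. 174.] 0.49
small_round_holder [288. 303. 333. 3
[... 429 characters left out ...]
       [-0.999,  0.007, -0.038],
       [ 0.038,  0.015, -0.999]]), 't': array([0.006, 0.5  , 1.021]), 'shot': 2} C [ 0.461 -0.013  1.039]
objective_case [221. 206. 234. 222.] 0.67
objective_case [242. 134. 279. 170.] 0.62
objective_case [197. 194. 211. 206.] 0.57
filter_case [222. 206. 246. 228.] 0.7
slide_box [222. 197. 251. 236.] 0.88
slide_box [302. 184. 345. 238.] 0.55
small_round_holder [405. 196. 426. 218.] 0.56
large_round_holder [366. 147. 388. 168.] 0.89
square_holder [244. 135. 278. 170.] 0.96
oblong_holder [300. 184. 345. 235.] 0.63
oblong_holder [406. 194. 426. 216.] 0.61
oil_bottle [431. 157. 445. 166.] 0.6
oil_bottle [243. 134. 279. 170.] 0.51
beaker [313. 126. 334. 147.] 0.87
```

View pics/side0.png

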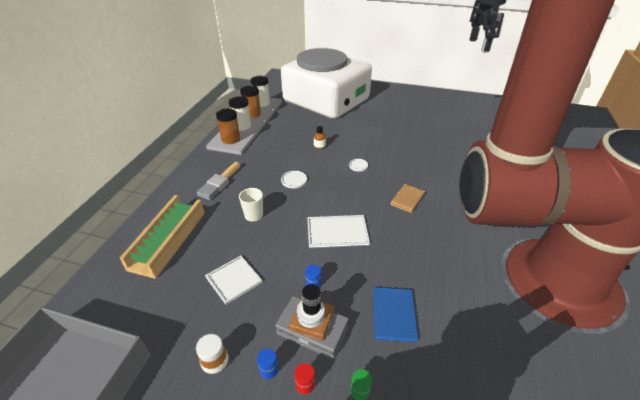

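View pics/top0.png

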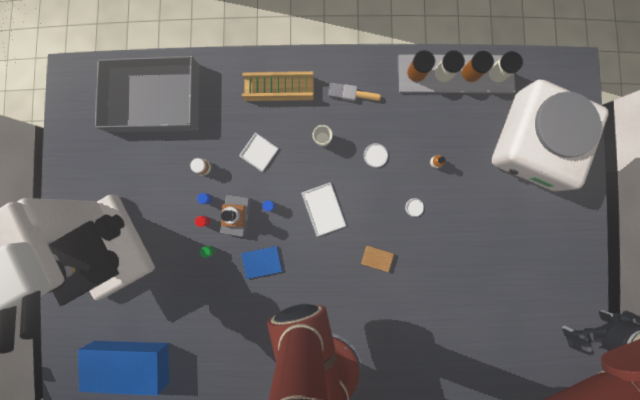

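Side view: the pile sits at about (312,315), black objective on tin, wooden case and grey box, with blue look-alikes at (313,275) and (266,362), red (305,378) and green (361,383). Top view: pile at (234,215), square holder (260,152), oblong (324,210), large round (376,155), small round (415,207), bottle (437,161), beaker (322,135).

```bash
python3 - <<'E'
from h import *
np.set_printoptions(precision=4,suppress=True)
P={n:grab(n) for n in("side","top")}
def crop(n,x0,y0,w,h,s):
    c=cv2.resize(P[n]["frame"][y0:y0+h,x0:x0+w],None,fx=s,fy=s,interpolation=cv2.INTER_CUBIC); return c
a=crop("side",262,252,100,110,5); b=crop("top",190,180,60,70,5)
H=np.zeros((600,800,3),np.uint8); H[:550,:500]=a; H[:350,500:800]=b
cv2.imwrite("pics/pile.png",H[:,:,::-1])
# holders: bright blobs
box={"small_round_holder":[(350,159,368,174),(405,196,426,218)],"large_round_holder":[(279,170,307,188),(363,143,390,168)],"square_holder":[(202,255,261,304),(241,132,279,172)],"oblong_holder":[(305,212,370,249),(300,180,347,238)]}
for o,bb in box.items():
    r=[]
    for n,(x0,y0,x1,y1) in zip(("side","top"),bb):
        x0-=6;y0-=6;x1+=6;y1+=6
        g=cv2.cvtColor(P[n]["frame"],cv2.COLOR_RGB2GRAY)[y0:y1,x0:x1]
        g=cv2.resize(g,None,fx=8,fy=8,interpolation=cv2.INTER_CUBIC)
        m=(g>115).astype(np.uint8)
        k,l,st,_=cv2.connectedComponentsWithStats(m); i=1+np.argmax(st[1:,4]); m=(l==i).astype(np.uint8)
        c=max(cv2.findContours(m,0,1)[0],key=cv2.contourArea)[:,0]
        px=(c+.5)/8-.5+[x0,y0]
        w=np.array([at_z(P[n],u,v,.006)[:2] for u,v in px])
        (cx,cy),(wd,hd),an=cv2.minAreaRect((w*1000).astype(np.float32))
        print(o,n,"rect c %.1f %.1f  size %.1f %.1f ang %.1f"%(cx,cy,wd,hd,an))
        M=cv2.moments(cv2.convexHull(c.astype(np.float32))); u,v=(np.array([M["m10"],M["m01"]])/M["m00"]+.5)/8-.5+[x0,y0]
        r.append(ray(P[n],u,v))
    print("   tri",tri(*r))
E
```

```text
small_round_holder side rect c 468.3 -266.1  size 54.1 66.2 ang 10.3
small_round_holder top rect c 469.6 -268.1  size 55.7 55.4 ang 89.6
   tri [ 0.4691 -0.2688  0.0037]
large_round_holder side rect c 618.6 -157.6  size 70.4 80.6 ang 3.0
large_round_holder top rect c 619.9 -159.2  size 71.6 73.0 ang 44.5
   tri [ 0.6199 -0.1596  0.0032]
square_holder side rect c 630.7 179.3  size 86.8 90.9 ang 55.3
square_holder top rect c 632.7 178.2  size 87.4 88.8 ang 54.9
   tri [0.6326 0.1788 0.0014]
oblong_holder side rect c 463.9 -6.9  size 135.8 100.4 ang 19.3
oblong_holder top rect c 466.0 -8.0  size 137.7 93.6 ang 19.4
   tri [ 0.465  -0.0082  0.0014]
```

View pics/pile.png

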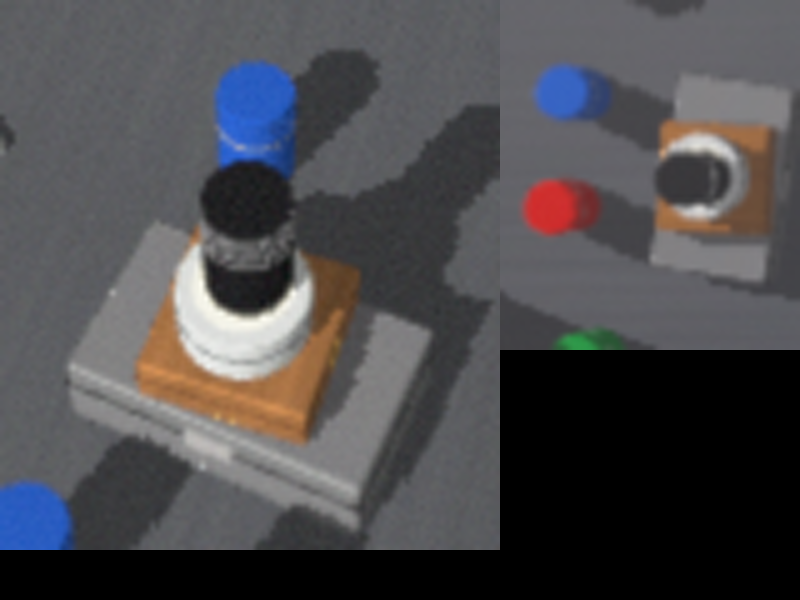

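The side crop shows objective top centred at crop (247,198), tin at (244,295), case corners (138,370),(303,430),(360,270), and box corners (70,368),(153,222),(430,330),(358,498). The top crop shows the same stack leaning left from perspective.

```bash
python3 - <<'E'
from h import *
np.set_printoptions(precision=4,suppress=True)
S,T=grab("side"),grab("top")
s=lambda X,Y:(262+(X+.5)/5-.5,252+(Y+.5)/5-.5)
t=lambda X,Y:(190+(X-499.5)/5-.5,180+(Y+.5)/5-.5)
F={"box":(.032,[(70,368),(153,222),(430,330),(358,498)],[(766,280),(650,262),(678,74),(792,92)]),
"filt":(.052,[(138,370),(303,430),(360,270)],[]),
"filtT":(.052,[],[(661,121),(775,126),(769,236),(655,230)]),
"tin":(.072,[(244,295)],[(701,176)]),"obj":(.117,[(247,198)],[(685,180)])}
for k,(z,a,b) in F.items():
    A=np.array([at_z(S,*s(*q),z)[:2] for q in a]);B=np.array([at_z(T,*t(*q),z)[:2] for q in b])
    for n,C in(("side",A),("top",B)):
        if len(C): print(k,n,(C*1000).round(1).tolist(),"c",(C.mean(0)*1000).round(1),"rect",cv2.minAreaRect((C*1000).astype(np.float32)) if len(C)>2 else "")
for k,i in(("tin",[(0,0)]),("obj",[(0,0)])):
    print(k,"tri",tri(ray(S,*s(*F[k][1][0])),ray(T,*t(*F[k][2][0]))))
for i,j in zip(F["box"][1],[3,0,1,2] and F["box"][2]):
    pass
A=[s(*q) for q in F["box"][1]]
B=[t(*q) for q in F["box"][2]]
for r in range(4):
    X=[tri(ray(S,*A[i]),ray(T,*B[(i+r)%4])) for i in range(4)]; print(r,np.array(X).round(3).tolist())
print(tri(ray(S,*np.mean([s(138,370),s(360,270)],0)),ray(T,*np.mean([t(775,126),t(655,230)],0))), "filt")
for n,p in(("side",S),("top",T)):
  for q in (({"side":[(44,-60),(255,65)],"top":[(563,92),(552,207)]})[n]): pass
print("blues/red top z.045",[at_z(T,*q,.045).round(3).tolist() for q in((203,198),(268,206),(201,221),(207,252))])
E
```

```text
box side [[505.0, 266.8], [496.8, 203.3], [390.1, 218.8], [399.1, 284.8]] c [447.8 243.4] rect ((447.95159912109375, 244.03965759277344), (66.611328125, 108.42970275878906), 81.7232666015625)
box top [[392.3, 216.4], [402.6, 282.1], [508.0, 266.3], [497.4, 201.7]] c [450.1 241.6] rect ((450.17767333984375, 241.35621643066406), (66.4813003540039, 107.02631378173828), 81.51432800292969)
filt side [[477.5, 272.0], [419.7, 277.5], [416.7, 215.0]] c [438.  254.8] rect ((447.1669616699219, 244.85546875), (62.58965301513672, 58.07835006713867), 87.24742889404297)
filtT top [[481.2, 270.2], [478.1, 206.8], [417.8, 210.1], [421.3, 273.4]] c [449.6 240.1] rect ((449.6864929199219, 240.16375732421875), (63.4749870300293, 60.38988494873047), 86.8368148803711)
tin side [[448.2, 247.5]] c [448.2 247.5] rect 
tin top [[451.1, 242.6]] c [451.1 242.6] rect 
obj side [[448.4, 241.2]] c [448.4 241.2] rect 
obj top [[449.5, 239.0]] c [449.5 239. ] rect 
tin tri [0.4502 0.244  0.0659]
obj tri [0.4492 0.2396 0.1146]
0 [[0.448, 0.243, 0.033], [0.438, 0.262, 0.138], [0.446, 0.249, 0.081], [0.457, 0.224, -0.095]]
1 [[0.447, 0.283, 0.091], [0.493, 0.246, 0.095], [0.445, 0.204, 0.005], [0.397, 0.239, -0.055]]
2 [[0.507, 0.266, 0.031], [0.497, 0.202, 0.03], [0.391, 0.217, 0.029], [0.401, 0.283, 0.028]]
3 [[0.513, 0.223, -0.045], [0.439, 0.221, 0.085], [0.395, 0.261, 0.098], [0.456, 0.271, -0.0]]
[0.4492 0.2412 0.047 ] filt
blues/red top z.045 [[0.498, 0.325, 0.045], [0.474, 0.143, 0.045], [0.434, 0.331, 0.045], [0.348, 0.314, 0.045]]
```

>>> {"op": "arm_command", "data": {"moves": [[1,[1,-0.6,0],0],[1,[1,-0.6,0],0],[1,[1,-0.6,0],0],[1,[1,-0.6,0],0],[1,[1,-0.6,0],0],[1,[1,-0.6,0],0]]}}

```text
time: 1.8
tool_pos: [0.3208, -0.453, 0.2565]
tool_rot: [0.0, 0.985, 0.171, 0.0]
contact_force: [0.5, -0.9, 0.3]
gripper_width: 0.998
grasp_force: 0.0
```

>>> {"op": "arm_command", "data": {"moves": [[1,[1,-0.6,0],0],[1,[1,-0.6,0],0],[1,[1,-0.6,0],0],[1,[1,-0.6,0],0],[1,[1,-0.6,0],0],[1,[1,-0.6,0],0]]}}

```text
time: 2.3
tool_pos: [0.4317, -0.3195, 0.2564]
tool_rot: [0.0, 0.985, 0.17, -0.0]
contact_force: [-0.9, 0.1, 0.6]
gripper_width: 0.998
grasp_force: 0.0
```

>>> {"op": "arm_command", "data": {"moves": [[1,[0.34,-0.87,0],0],[1,[0.34,-0.87,0],0],[1,[0.34,-0.87,0],0],[1,[0.34,-0.87,0],0],[1,[0.34,-0.87,0],0]]}}

```text
time: 2.72
tool_pos: [0.4351, -0.1794, 0.2565]
tool_rot: [0.0, 0.986, 0.169, 0.0]
contact_force: [-0.4, -0.9, 0.1]
gripper_width: 1.001
grasp_force: 0.0
```

>>> {"op": "arm_command", "data": {"moves": [[1,[0.34,-0.87,0],0],[1,[0.34,-0.87,0],0],[1,[0.34,-0.87,0],0],[1,[0.34,-0.87,0],0],[1,[0.34,-0.87,0],0]]}}

```text
time: 3.13
tool_pos: [0.4406, -0.0398, 0.2565]
tool_rot: [0.0, 0.986, 0.169, 0.0]
contact_force: [1.0, -0.1, 0.1]
gripper_width: 0.999
grasp_force: 0.0
```

>>> {"op": "arm_command", "data": {"moves": [[1,[0.34,-0.87,0],0],[1,[0.34,-0.87,0],0],[1,[0.34,-0.87,0],0],[1,[0.34,-0.87,0],0],[1,[0.34,-0.87,0],0]]}}

```text
time: 3.55
tool_pos: [0.446, 0.1001, 0.2564]
tool_rot: [0.0, 0.986, 0.169, 0.0]
contact_force: [0.2, -1.6, -0.2]
gripper_width: 1.002
grasp_force: 0.0
```

```bash
cat >> h.py <<'E'
def rel(x,y,z,yaw=None):
    """print shift (units) and turn to reach world x,y,z,yaw(deg)"""
    from scipy.spatial.transform import Rotation as Ro
    s=manip.state(); R=Ro.from_quat(np.roll(s["tool_rot"],-1)).as_matrix(); d=R.T@(np.array([x,y,z])-s["tool_pos"])
    yw=np.degrees(np.arctan2(R[1,0],R[0,0])); tr=0 if yaw is None else -((yaw-yw+180)%360-180)/360
    print("t %.2f"%s["time"],"pos",s["tool_pos"].round(4),"yaw %.1f"%yw,"tilt",R[2].round(4),"shift",(d/.15).round(4),"turn %.4f"%tr,"w %.3f g %.1f"%(s["gripper_width"],s["grasp_force"]),"F",s["contact_force"].round(1))
E
python3 -c "
from h import *
print(manip.tcp_to_tips); rel(.449,.2405,.18)"
```

```text
0.025
t 3.55 pos [0.446  0.1001 0.2564] yaw 19.5 tilt [ 0.e+00  6.e-04 -1.e+00] shift [ 0.3311 -0.8757  0.5088] turn 0.0000 w 1.002 g 0.0 F [ 0.2 -1.6 -0.2]
```

>>> {"op": "arm_command", "data": {"moves": [[1,[0.331,-0.876,0.0],0],[1,[0.331,-0.876,0.0],0],[1,[0.331,-0.876,0.0],0],[1,[0.331,-0.876,0.0],0],[1,[0.331,-0.876,0.51],0],[1,[0.331,-0.876,0.51],0],[1,[0.331,-0.876,0.51],0],[1,[0.331,-0.876,0.51],0],[1,[0.331,-0.876,0.51],0]]}}

```text
time: 4.3
tool_pos: [0.4501, 0.2391, 0.1815]
tool_rot: [0.0, 0.986, 0.167, 0.001]
contact_force: [-0.4, 0.2, -0.5]
gripper_width: 0.995
grasp_force: 0.0
```

```bash
python3 - <<'E'
from h import *
rel(.449,.2405,.104)
p=grab("side"); g=grab("top")
c=cv2.resize(p["frame"][180:340,255:375],None,fx=3.7,fy=3.7,interpolation=cv2.INTER_CUBIC)[:592]
d=cv2.resize(g["frame"][160:260,190:280],None,fx=3.9,fy=3.9,interpolation=cv2.INTER_CUBIC)
s=manip.state()["tool_pos"]
H=np.zeros((600,800,3),np.uint8);H[:c.shape[0],:c.shape[1]]=c;w=min(800-c.shape[1],d.shape[1]);H[:d.shape[0],c.shape[1]:c.shape[1]+w]=d[:,:w]
for dz,col in((.025,(255,0,0)),(.012,(0,255,0)),(.0,(0,255,255))):
    for sgn in(-1,1):
        a=np.radians(109.5); X=s+[np.cos(a)*.0425*sgn,np.sin(a)*.0425*sgn,-dz]
        u=(proj(p,X)[0]-[255,180]+.5)*3.7-.5; cv2.circle(H,tuple(int(v) for v in u),3,col,-1)
cv2.imwrite("pics/above.png",H[:,:,::-1])
E
```

```text
t 4.30 pos [0.4501 0.2391 0.1815] yaw 19.3 tilt [ 2.e-03  6.e-04 -1.e+00] shift [-0.0047 -0.0115  0.517 ] turn 0.0000 w 0.995 g 0.0 F [-0.4  0.2 -0.5]
```

View pics/above.png

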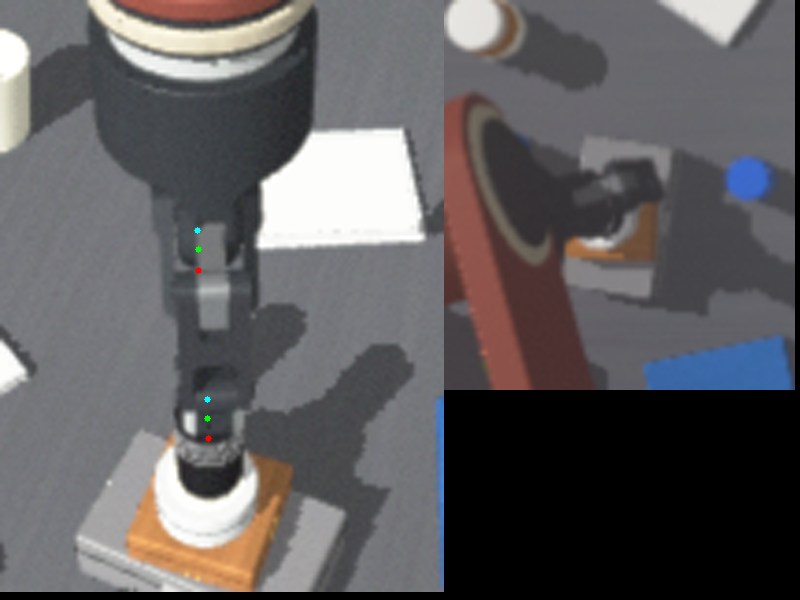

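The near finger's tip ends at about crop row 435, matching a tip 12 mm ahead of the TCP when open, so 25 mm is the shut value. The gripper is centred over the objective.

>>> {"op": "arm_command", "data": {"moves": [[1,[0,0,0.2],0],[1,[0,0,0.4],0],[1,[0,0,0.5],0],[1,[0,0,0.51],0],[1,[0,0,0.51],0],[-1,[0,0,0.51],0],[-1,[0,0,0.51],0],[-1,[0,0,0.51],0],[-1,[0,0,0.51],0],[-1,[0,0,0.51],0],[-1,[0,0,0.51],0],[-1,[0,0,0.51],0],[-1,[0,0,0.51],0],[-1,[0,0,0.51],0],[-1,[0,0,0.51],0]]}}

```text
time: 5.65
tool_pos: [0.449, 0.2409, 0.1046]
tool_rot: [-0.0, 0.986, 0.169, 0.001]
contact_force: [-0.6, 0.9, 5.2]
gripper_width: 0.336
grasp_force: 59.1
```

```bash
python3 -c "
from h import *
rel(.449,.2405,.2)"
```

```text
t 5.65 pos [0.449  0.2409 0.1046] yaw 19.4 tilt [ 2.e-03 -2.e-04 -1.e+00] shift [ 5.000e-04  2.800e-03 -6.363e-01] turn 0.0000 w 0.336 g 59.1 F [-0.6  0.9  5.2]
```

>>> {"op": "arm_command", "data": {"moves": [[-1,[0,0,-0.05],0],[-1,[0,0,-0.2],0],[-1,[0,0,-0.4],0],[-1,[0,0,-0.55],0],[-1,[0,0,-0.6],0],[-1,[0,0,-0.6],0]]}}

```text
time: 6.15
tool_pos: [0.4493, 0.2409, 0.1957]
tool_rot: [-0.0, 0.986, 0.169, 0.002]
contact_force: [0.3, 0.2, -0.5]
gripper_width: 0.333
grasp_force: 59.2
```

>>> {"op": "arm_command", "data": {"moves": [[-1,[-0.03,0.1,0],0],[-1,[-0.09,0.3,0],0],[-1,[-0.15,0.5,0],0],[-1,[-0.21,0.7,0],0],[-1,[-0.25,0.81,0],0]]}}

```text
time: 6.57
tool_pos: [0.4518, 0.111, 0.1905]
tool_rot: [0.0, 0.986, 0.168, -0.002]
contact_force: [0.5, 0.2, -1.2]
gripper_width: 0.338
grasp_force: 59.4
```

>>> {"op": "arm_command", "data": {"moves": [[-1,[-0.06,0.2,0],0],[-1,[-0.12,0.4,0],0],[-1,[-0.18,0.6,0],0],[-1,[-0.25,0.81,0],0]]}}

```text
time: 6.9
tool_pos: [0.4567, -0.0146, 0.1907]
tool_rot: [-0.001, 0.986, 0.169, -0.002]
contact_force: [1.0, -0.5, -0.9]
gripper_width: 0.334
grasp_force: 59.5
```

>>> {"op": "arm_command", "data": {"moves": [[-1,[-0.06,0.2,0],0],[-1,[-0.12,0.4,0],0],[-1,[-0.18,0.6,0],0],[-1,[-0.25,0.81,0],0]]}}

```text
time: 7.23
tool_pos: [0.4618, -0.1415, 0.1906]
tool_rot: [-0.001, 0.986, 0.169, -0.002]
contact_force: [1.4, -0.1, -1.0]
gripper_width: 0.338
grasp_force: 59.5
```

>>> {"op": "arm_command", "data": {"moves": [[-1,[-0.06,0.2,0],0],[-1,[-0.12,0.4,0],0],[-1,[-0.18,0.6,0],0],[-1,[-0.23,0.75,0],0],[-1,[-0.25,0.81,0],0],[-1,[-0.25,0.81,0],0],[-1,[-0.25,0.81,0],0]]}}

```text
time: 7.82
tool_pos: [0.4675, -0.2668, 0.1915]
tool_rot: [-0.002, 0.986, 0.168, -0.001]
contact_force: [-0.2, 0.2, 0.0]
gripper_width: 0.339
grasp_force: 59.5
```

```bash
python3 -c "
from h import *
rel(.4695,-.2687,.036)
p=grab('side');g=grab('top')
c=cv2.resize(p['frame'][80:190,310:430],None,fx=3.7,fy=3.7,interpolation=cv2.INTER_CUBIC)
d=cv2.resize(g['frame'][170:260,370:460],None,fx=3.7,fy=3.7,interpolation=cv2.INTER_CUBIC)
H=np.zeros((420,800,3),np.uint8);H[:c.shape[0],:c.shape[1]]=c;H[:d.shape[0],450:450+d.shape[1]]=d
cv2.imwrite('pics/place1.png',H[:,:,::-1])"
```

```text
t 7.82 pos [ 0.4675 -0.2668  0.1915] yaw 19.4 tilt [-0.0014 -0.0033 -1.    ] shift [0.0101 0.0197 1.0363] turn 0.0000 w 0.339 g 59.5 F [-0.2  0.2  0. ]
```

View pics/place1.png

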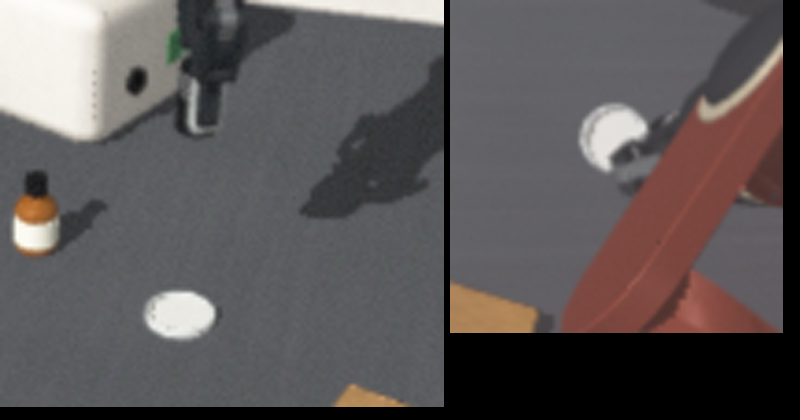

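>>> {"op": "arm_command", "data": {"moves": [[-1,[0.01,0.02,0.2],0],[-1,[0.01,0.02,0.4],0],[-1,[0.01,0.02,0.6],0],[-1,[0.01,0.02,0.75],0],[-1,[0.01,0.02,0.88],0],[-1,[0.01,0.02,0.95],0],[-1,[0.01,0.02,0.99],0],[-1,[0.01,0.02,1],0],[-1,[0.01,0.02,1],0],[-1,[0.01,0.02,1],0]]}}

```text
time: 8.75
tool_pos: [0.4716, -0.2705, 0.0448]
tool_rot: [0.001, 0.986, 0.169, 0.001]
contact_force: [0.4, -0.4, 0.2]
gripper_width: 0.333
grasp_force: 59.5
```

```bash
python3 -c "
from h import *
rel(.4695,-.2687,.036)"
```

```text
t 8.75 pos [ 0.4716 -0.2705  0.0448] yaw 19.4 tilt [ 0.0015  0.0022 -1.    ] shift [-0.0095 -0.0162  0.0589] turn 0.0000 w 0.333 g 59.5 F [ 0.4 -0.4  0.2]
```

>>> {"op": "arm_command", "data": {"moves": [[-1,[-0.008,-0.012,0.02],0],[-1,[-0.008,-0.012,0.035],0],[-1,[-0.008,-0.012,0.045],0],[-1,[-0.008,-0.012,0.045],0],[-1,[-0.008,-0.012,0.045],0]]}}

```text
time: 9.17
tool_pos: [0.4688, -0.2687, 0.0365]
tool_rot: [-0.0, 0.986, 0.169, -0.0]
contact_force: [0.6, 0.4, -0.7]
gripper_width: 0.337
grasp_force: 59.5
```

>>> {"op": "arm_command", "data": {"moves": [[-1,[0,0,0.005],0],[-1,[0,0,0.01],0],[-1,[0,0,0.01],0]]}}

```text
time: 9.42
tool_pos: [0.4691, -0.2689, 0.0356]
tool_rot: [0.0, 0.986, 0.169, -0.0]
contact_force: [-1.3, 1.5, 4.7]
gripper_width: 0.334
grasp_force: 59.8
```

```bash
python3 -c "
from h import *
rel(.4695,-.2687,.036)"
```

```text
t 9.42 pos [ 0.4691 -0.2689  0.0356] yaw 19.4 tilt [-0.e+00  1.e-04 -1.e+00] shift [ 0.0031 -0.0004 -0.0026] turn 0.0000 w 0.334 g 59.8 F [-1.3  1.5  4.7]
```

>>> {"op": "arm_command", "data": {"moves": [[-0.1,[0,0,0],0],[0.2,[0,0,0],0],[1,[0,0,0],0],[1,[0,0,0],0],[1,[0,0,0],0],[1,[0,0,0],0],[1,[0,0,0],0],[1,[0,0,0],0],[1,[0,0,0],0],[1,[0,0,-0.05],0],[1,[0,0,-0.2],0],[1,[0,0,-0.4],0],[1,[0,0,-0.65],0],[1,[0,0,-0.9],0],[1,[0,0,-0.95],0]]}}

```text
time: 10.67
tool_pos: [0.4719, -0.271, 0.1861]
tool_rot: [0.005, 0.986, 0.169, 0.004]
contact_force: [1.4, -0.6, 1.5]
gripper_width: 1.0
grasp_force: 0.0
```

>>> {"op": "arm_command", "data": {"moves": [[1,[0.25,-0.81,0],0],[1,[0.25,-0.81,0],0],[1,[0.25,-0.81,0],0],[1,[0.25,-0.81,0],0]]}}

```text
time: 11.0
tool_pos: [0.4632, -0.1365, 0.1774]
tool_rot: [-0.001, 0.985, 0.171, 0.0]
contact_force: [-0.5, -0.7, -1.2]
gripper_width: 1.001
grasp_force: 0.0
```

>>> {"op": "arm_command", "data": {"moves": [[1,[0.25,-0.81,0],0],[1,[0.25,-0.81,0],0],[1,[0.25,-0.81,0],0],[1,[0.25,-0.81,0],0]]}}

```text
time: 11.33
tool_pos: [0.4581, -0.0095, 0.1776]
tool_rot: [-0.001, 0.985, 0.172, 0.0]
contact_force: [0.5, 0.5, -0.4]
gripper_width: 0.998
grasp_force: 0.0
```

```bash
python3 -c "
from h import *
rel(.45,.243,.15)
p=grab('side');g=grab('top')
c=cv2.resize(p['frame'][110:190,310:400],None,fx=4,fy=4,interpolation=cv2.INTER_CUBIC)
d=cv2.resize(g['frame'][170:250,385:455],None,fx=4,fy=4,interpolation=cv2.INTER_CUBIC)
e=cv2.resize(p['frame'][285:365,270:350],None,fx=3.3,fy=3.3,interpolation=cv2.INTER_CUBIC)
f=cv2.resize(g['frame'][190:245,200:260],None,fx=4.8,fy=4.8,interpolation=cv2.INTER_CUBIC)
H=np.zeros((600,700,3),np.uint8)
for i,(x,y) in zip((c,d,e,f),((0,0),(370,0),(0,330),(370,330))): H[y:y+i.shape[0],x:x+i.shape[1]]=i[:600-y]
cv2.imwrite('pics/after1.png',H[:,:,::-1])"
```

```text
t 11.33 pos [ 0.4581 -0.0095  0.1776] yaw 19.8 tilt [ 9.0e-04 -2.4e-03 -1.0e+00] shift [ 0.5184 -1.6017  0.1884] turn 0.0000 w 0.998 g 0.0 F [ 0.5  0.5 -0.4]
```

View pics/after1.png

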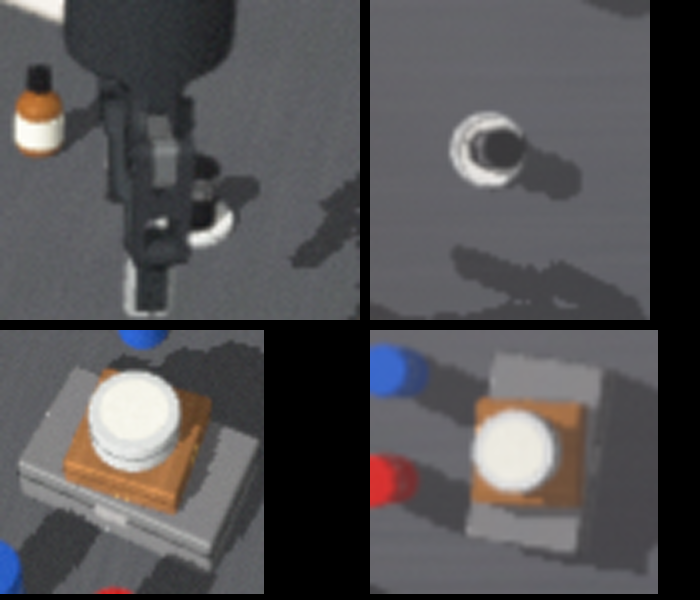

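Objective stands inside the small holder (top crop (490,148)). Tin intact on the case: side crop centre (134,412), top crop centre (512,451).

```bash
python3 -c "
from h import *
p=grab('side');g=grab('top')
a=(310.3,309.5);b=(229.2,214.8)
print(at_z(p,*a,.072),at_z(g,*b,.072),tri(ray(p,*a),ray(g,*b)))"
```

```text
[0.44895472 0.24555076 0.072     ] [0.45107128 0.24421588 0.072     ] [0.45020476 0.24452382 0.07002792]
```

>>> {"op": "arm_command", "data": {"moves": [[1,[0.26,-0.8,0],0],[1,[0.26,-0.8,0],0],[1,[0.26,-0.8,0],0],[1,[0.26,-0.8,0],0]]}}

```text
time: 11.87
tool_pos: [0.4558, 0.1151, 0.1778]
tool_rot: [-0.001, 0.985, 0.17, 0.0]
contact_force: [0.8, -0.1, -0.2]
gripper_width: 1.0
grasp_force: 0.0
```

>>> {"op": "arm_command", "data": {"moves": [[1,[0.26,-0.8,0],0],[1,[0.26,-0.8,0],0],[1,[0.26,-0.8,0],0],[1,[0.26,-0.8,0.2],0],[1,[0.26,-0.8,0.2],0],[1,[0.26,-0.8,0.2],0]]}}

```text
time: 12.37
tool_pos: [0.4521, 0.2362, 0.1457]
tool_rot: [0.001, 0.986, 0.168, -0.002]
contact_force: [0.2, 0.3, 0.4]
gripper_width: 1.001
grasp_force: 0.0
```

```bash
python3 -c "
from h import *
rel(.4495,.2435,.080)"
```

```text
t 12.37 pos [0.4521 0.2362 0.1457] yaw 19.3 tilt [-4.6e-03  5.0e-04 -1.0e+00] shift [ 0.0016 -0.0521  0.4381] turn 0.0000 w 1.001 g 0.0 F [0.2 0.3 0.4]
```

>>> {"op": "arm_command", "data": {"moves": [[1,[0.006,-0.055,0.15],0],[1,[0.006,-0.055,0.3],0],[1,[0.006,-0.055,0.4],0],[1,[0.006,-0.055,0.436],0],[1,[0.006,-0.055,0.436],0],[1,[0.006,-0.055,0.436],0],[-1,[0.006,-0.055,0.436],0],[-1,[0.006,-0.055,0.436],0],[-1,[0.006,-0.055,0.436],0],[-1,[0.006,-0.055,0.436],0],[-1,[0.006,-0.055,0.436],0],[-1,[0.006,-0.055,0.436],0],[-1,[0.006,-0.055,0.436],0],[-1,[0.006,-0.055,0.436],0],[-1,[0.006,-0.055,0.436],0]]}}

```text
time: 13.62
tool_pos: [0.4519, 0.2462, 0.0838]
tool_rot: [-0.0, 0.986, 0.169, 0.001]
contact_force: [-0.3, -0.9, 6.1]
gripper_width: 0.507
grasp_force: 61.4
```

```bash
python3 -c "
from h import *
rel(.62,-.1595,.08)"
```

```text
t 13.62 pos [0.4519 0.2462 0.0838] yaw 19.4 tilt [ 2.7e-03  2.0e-04 -1.0e+00] shift [0.1572 2.9231 0.0267] turn 0.0000 w 0.507 g 61.4 F [-0.3 -0.9  6.1]
```

>>> {"op": "arm_command", "data": {"moves": [[-1,[0,0,-0.03],0],[-1,[0,0,-0.12],0],[-1,[0,0,-0.3],0],[-1,[0,0,-0.5],0],[-1,[0,0,-0.6],0],[-1,[0,0,-0.6],0]]}}

```text
time: 14.12
tool_pos: [0.453, 0.2467, 0.1769]
tool_rot: [-0.001, 0.986, 0.169, 0.004]
contact_force: [0.6, 0.4, -0.6]
gripper_width: 0.509
grasp_force: 61.0
```

>>> {"op": "arm_command", "data": {"moves": [[-1,[0.005,0.1,0],0],[-1,[0.015,0.3,0],0],[-1,[0.025,0.5,0],0],[-1,[0.04,0.74,0],0],[-1,[0.052,0.975,0],0]]}}

```text
time: 14.53
tool_pos: [0.506, 0.1092, 0.1704]
tool_rot: [-0.0, 0.986, 0.169, -0.001]
contact_force: [0.7, 1.0, -0.7]
gripper_width: 0.513
grasp_force: 61.1
```

>>> {"op": "arm_command", "data": {"moves": [[-1,[0.012,0.23,0],0],[-1,[0.025,0.47,0],0],[-1,[0.04,0.72,0],0],[-1,[0.052,0.975,0],0]]}}

```text
time: 14.87
tool_pos: [0.5621, -0.0263, 0.1702]
tool_rot: [-0.001, 0.986, 0.169, -0.001]
contact_force: [0.5, 0.6, -0.4]
gripper_width: 0.509
grasp_force: 61.1
```

>>> {"op": "arm_command", "data": {"moves": [[-1,[0.012,0.23,0],0],[-1,[0.025,0.47,0],0],[-1,[0.04,0.72,0],0],[-1,[0.048,0.9,0],0],[-1,[0.052,0.975,0],0],[-1,[0.052,0.975,0],0],[-1,[0.052,0.975,0],0],[-1,[0.052,0.975,0],0]]}}

```text
time: 15.53
tool_pos: [0.6179, -0.1587, 0.1711]
tool_rot: [-0.001, 0.986, 0.169, -0.001]
contact_force: [0.2, 1.1, -0.7]
gripper_width: 0.51
grasp_force: 61.1
```

```bash
python3 -c "
from h import *
rel(.62,-.1595,.035)
p=grab('side');g=grab('top')
c=cv2.resize(p['frame'][80:210,250:350],None,fx=4,fy=4,interpolation=cv2.INTER_CUBIC)
d=cv2.resize(g['frame'][110:210,330:420],None,fx=4,fy=4,interpolation=cv2.INTER_CUBIC)
H=np.zeros((530,770,3),np.uint8);H[:c.shape[0],:c.shape[1]]=c;H[:d.shape[0],410:410+d.shape[1]]=d
cv2.imwrite('pics/place2.png',H[:,:,::-1])"
```

```text
t 15.53 pos [ 0.6179 -0.1587  0.1711] yaw 19.5 tilt [-0.0013 -0.0018 -1.    ] shift [0.0125 0.0115 0.9076] turn 0.0000 w 0.510 g 61.1 F [ 0.2  1.1 -0.7]
```

View pics/place2.png

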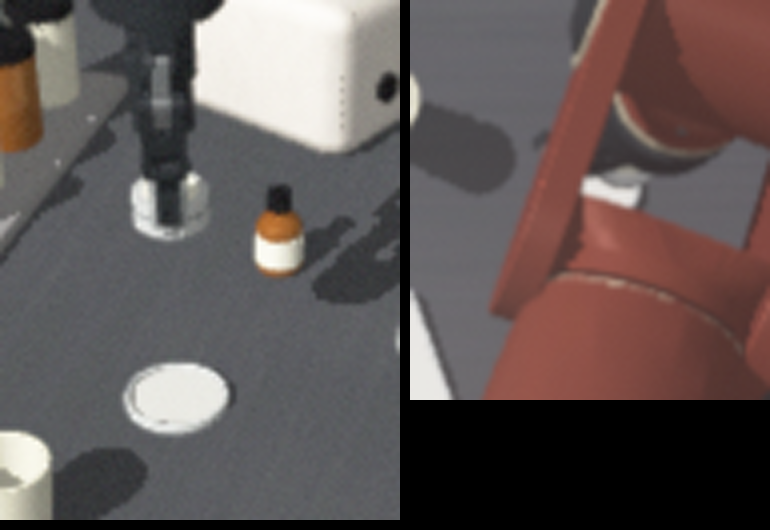

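Tin held level at side crop (170,208) above the large holder (177,397).

>>> {"op": "arm_command", "data": {"moves": [[-1,[0.01,0.01,0.2],0],[-1,[0.01,0.01,0.4],0],[-1,[0.01,0.01,0.6],0],[-1,[0.01,0.01,0.73],0],[-1,[0.01,0.01,0.8],0],[-1,[0.01,0.01,0.84],0],[-1,[0.01,0.01,0.85],0],[-1,[0.01,0.01,0.85],0],[-1,[0.01,0.01,0.85],0]]}}

```text
time: 16.38
tool_pos: [0.6219, -0.1615, 0.0467]
tool_rot: [0.001, 0.986, 0.169, 0.001]
contact_force: [0.4, -0.1, -0.5]
gripper_width: 0.51
grasp_force: 61.1
```

```bash
python3 -c "
from h import *
rel(.62,-.1595,.0358)"
```

```text
t 16.38 pos [ 0.6219 -0.1615  0.0467] yaw 19.4 tilt [ 0.0025  0.0021 -1.    ] shift [-0.0077 -0.0167  0.0724] turn 0.0000 w 0.510 g 61.1 F [ 0.4 -0.1 -0.5]
```

>>> {"op": "arm_command", "data": {"moves": [[-1,[-0.005,-0.01,0.02],0],[-1,[-0.005,-0.01,0.04],0],[-1,[-0.005,-0.01,0.05],0],[-1,[-0.005,-0.01,0.05],0],[-1,[-0.005,-0.01,0.05],0],[-1,[-0.005,-0.01,0.05],0]]}}

```text
time: 16.88
tool_pos: [0.6194, -0.1601, 0.0372]
tool_rot: [-0.0, 0.986, 0.169, -0.0]
contact_force: [0.2, 0.7, -0.7]
gripper_width: 0.51
grasp_force: 61.1
```

>>> {"op": "arm_command", "data": {"moves": [[-1,[0,0,0.005],0],[-1,[0,0,0.01],0],[-1,[0,0,0.01],0]]}}

```text
time: 17.13
tool_pos: [0.6193, -0.16, 0.0355]
tool_rot: [-0.0, 0.986, 0.169, -0.0]
contact_force: [-1.4, 0.9, -0.5]
gripper_width: 0.511
grasp_force: 61.1
```

>>> {"op": "arm_command", "data": {"moves": [[-1,[0,0,0.004],0],[-1,[0,0,0.008],0],[-1,[0,0,0.008],0],[-1,[0,0,0.008],0]]}}

```text
time: 17.47
tool_pos: [0.6194, -0.1601, 0.0349]
tool_rot: [0.0, 0.986, 0.169, -0.0]
contact_force: [-1.6, 0.5, 4.1]
gripper_width: 0.51
grasp_force: 61.4
```

>>> {"op": "arm_command", "data": {"moves": [[0.2,[0,0,0],0],[0.4,[0,0,0],0],[1,[0,0,0],0],[1,[0,0,0],0],[1,[0,0,0],0],[1,[0,0,0],0],[1,[0,0,0],0],[1,[0,0,0],0],[1,[0,0,-0.05],0],[1,[0,0,-0.2],0],[1,[0,0,-0.4],0],[1,[0,0,-0.65],0],[1,[0,0,-0.85],0],[1,[0,0,-0.85],0]]}}

```text
time: 18.63
tool_pos: [0.6236, -0.1616, 0.1718]
tool_rot: [0.004, 0.986, 0.169, 0.006]
contact_force: [0.9, -0.0, 1.7]
gripper_width: 0.998
grasp_force: 0.0
```

>>> {"op": "arm_command", "data": {"moves": [[1,[-0.05,-0.97,0],0],[1,[-0.05,-0.97,0],0],[1,[-0.05,-0.97,0],0],[1,[-0.05,-0.97,0],0],[1,[-0.05,-0.97,0],0]]}}

```text
time: 19.05
tool_pos: [0.5623, -0.0217, 0.162]
tool_rot: [-0.001, 0.985, 0.171, -0.0]
contact_force: [0.2, -0.0, -0.2]
gripper_width: 0.999
grasp_force: 0.0
```

```bash
python3 -c "
from h import *
rel(.45,.242,.13,-3)
p=grab('side');g=grab('top')
c=cv2.resize(p['frame'][140:220,260:330],None,fx=4,fy=4,interpolation=cv2.INTER_CUBIC)
d=cv2.resize(g['frame'][120:200,345:415],None,fx=4,fy=4,interpolation=cv2.INTER_CUBIC)
e=cv2.resize(p['frame'][285:365,270:350],None,fx=3.3,fy=3.3,interpolation=cv2.INTER_CUBIC)
f=cv2.resize(g['frame'][190:245,200:260],None,fx=4.8,fy=4.8,interpolation=cv2.INTER_CUBIC)
H=np.zeros((600,700,3),np.uint8)
for i,(x,y) in zip((c,d,e,f),((0,0),(370,0),(0,330),(370,330))): H[y:y+i.shape[0],x:x+i.shape[1]]=i[:600-y]
cv2.imwrite('pics/after2.png',H[:,:,::-1])"
```

```text
t 19.05 pos [ 0.5623 -0.0217  0.162 ] yaw 19.6 tilt [-2.0e-04 -1.4e-03 -1.0e+00] shift [-0.1138 -1.9073  0.2161] turn 0.0629 w 0.999 g 0.0 F [ 0.2 -0.  -0.2]
```

View pics/after2.png

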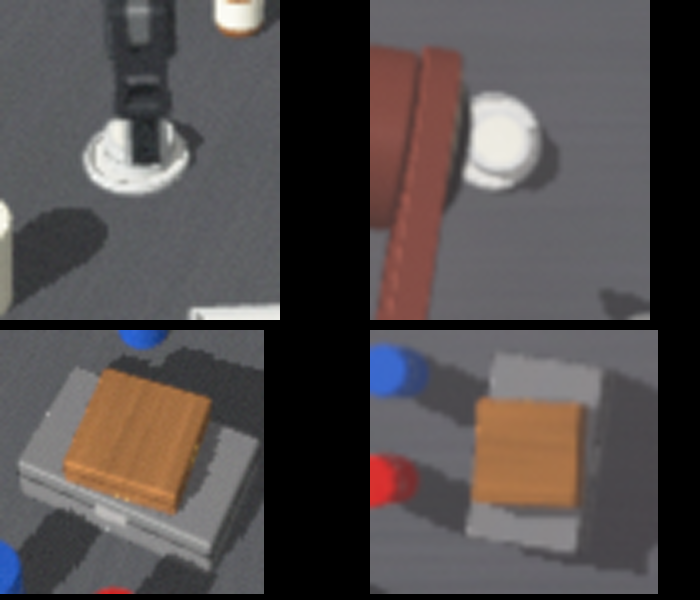

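Tin lies inside the large holder. Filter case corners: side crop (65,463),(105,370),(210,400),(178,500); top crop (478,399),(583,402),(577,507),(472,502).

```bash
python3 -c "
from h import *
p=grab('side');g=grab('top')
A=[at_z(p,270+(x+.5)/3.3-.5,285+(y-329.5)/3.3-.5,.052)[:2]*1000 for x,y in((65,463),(105,370),(210,400),(178,500))]
B=[at_z(g,200+(x-369.5)/4.8-.5,190+(y-329.5)/4.8-.5,.052)[:2]*1000 for x,y in((478,399),(583,402),(577,507),(472,502))]
for C in(A,B): print(np.mean(C,0),cv2.minAreaRect(np.float32(C)))"
```

```text
[447.04743877 243.51273079] ((446.724609375, 243.81414794921875), (58.84778594970703, 59.69154739379883), 87.52400207519531)
[449.946048   240.65288627] ((450.18878173828125, 240.630126953125), (61.24626541137695, 60.05979537963867), 87.10359191894531)
```

>>> {"op": "arm_command", "data": {"moves": [[1,[-0.06,-0.95,0],0],[1,[-0.06,-0.95,0],0],[1,[-0.06,-0.95,0],0],[1,[-0.06,-0.95,0],0]]}}

```text
time: 19.58
tool_pos: [0.5072, 0.108, 0.1619]
tool_rot: [-0.001, 0.986, 0.169, -0.0]
contact_force: [0.2, 0.1, 0.1]
gripper_width: 0.998
grasp_force: 0.0
```

>>> {"op": "arm_command", "data": {"moves": [[1,[-0.06,-0.95,0],0.02],[1,[-0.06,-0.95,0],0.04],[1,[-0.06,-0.95,0],0.06],[1,[-0.06,-0.95,0],0.063],[1,[-0.06,-0.95,0.2],0.063],[1,[-0.06,-0.95,0.2],0.063],[1,[-0.06,-0.95,0.2],0.063],[1,[-0.06,-0.95,0.2],0.063]]}}

```text
time: 20.25
tool_pos: [0.4532, 0.2366, 0.1324]
tool_rot: [0.0, 1.0, -0.029, -0.0]
contact_force: [0.2, 0.4, 0.0]
gripper_width: 0.999
grasp_force: 0.0
```

```bash
python3 -c "
from h import *
rel(.4495,.241,.056,-3)"
```

```text
t 20.25 pos [0.4532 0.2366 0.1324] yaw -3.4 tilt [-1.e-04  3.e-04 -1.e+00] shift [-0.0262 -0.0282  0.5093] turn -0.0010 w 0.999 g 0.0 F [0.2 0.4 0. ]
```

>>> {"op": "arm_command", "data": {"moves": [[1,[-0.025,-0.034,0.15],0],[1,[-0.025,-0.034,0.3],0],[1,[-0.025,-0.034,0.43],0],[1,[-0.025,-0.034,0.5],0],[1,[-0.025,-0.034,0.505],0],[1,[-0.025,-0.034,0.505],0],[1,[-0.025,-0.034,0.505],0],[-1,[-0.025,-0.034,0.505],0],[-1,[-0.025,-0.034,0.505],0],[-1,[-0.025,-0.034,0.505],0],[-1,[-0.025,-0.034,0.505],0],[-1,[-0.025,-0.034,0.505],0],[-1,[-0.025,-0.034,0.505],0],[-1,[-0.025,-0.034,0.505],0],[-1,[-0.025,-0.034,0.505],0]]}}

```text
time: 21.5
tool_pos: [0.4501, 0.2433, 0.058]
tool_rot: [-0.0, 1.0, -0.028, 0.001]
contact_force: [-0.5, -0.3, 7.3]
gripper_width: 0.687
grasp_force: 66.9
```

```bash
python3 -c "
from h import *
rel(.6325,.179,.15,-35)"
```

```text
t 21.50 pos [0.4501 0.2433 0.058 ] yaw -3.3 tilt [ 0.0029 -0.0011 -1.    ] shift [ 1.24    0.3585 -0.61  ] turn 0.0882 w 0.687 g 66.9 F [-0.5 -0.3  7.3]
```

>>> {"op": "arm_command", "data": {"moves": [[-1,[0,0,-0.03],0],[-1,[0,0,-0.12],0],[-1,[0,0,-0.3],0],[-1,[0,0,-0.5],0],[-1,[0,0,-0.6],0],[-1,[0,0,-0.6],0]]}}

```text
time: 22.0
tool_pos: [0.4511, 0.2438, 0.1507]
tool_rot: [-0.001, 1.0, -0.028, 0.004]
contact_force: [0.4, 0.8, -1.2]
gripper_width: 0.688
grasp_force: 66.1
```

>>> {"op": "arm_command", "data": {"moves": [[-1,[0.08,0.02,0],0],[-1,[0.25,0.07,0],0],[-1,[0.45,0.13,0],0],[-1,[0.62,0.18,0],0]]}}

```text
time: 22.33
tool_pos: [0.5405, 0.2094, 0.1433]
tool_rot: [0.001, 1.0, -0.028, -0.002]
contact_force: [0.1, -0.2, -0.7]
gripper_width: 0.684
grasp_force: 66.1
```

>>> {"op": "arm_command", "data": {"moves": [[-1,[0.15,0.04,0],0.015],[-1,[0.3,0.09,0],0.03],[-1,[0.45,0.13,0],0.045],[-1,[0.57,0.17,0],0.06],[-1,[0.61,0.18,0],0.075],[-1,[0.61,0.18,0],0.088],[-1,[0.61,0.18,0],0.088],[-1,[0.61,0.18,0],0.088],[-1,[0.61,0.18,0],0.088]]}}

```text
time: 23.08
tool_pos: [0.6292, 0.1781, 0.1443]
tool_rot: [0.001, 0.954, -0.299, -0.001]
contact_force: [-0.3, -0.5, -1.7]
gripper_width: 0.686
grasp_force: 66.1
```

```bash
python3 -c "
from h import *
rel(.6325,.179,.03,-35)
p=grab('side');g=grab('top')
c=cv2.resize(p['frame'][190:330,180:290],None,fx=4,fy=4,interpolation=cv2.INTER_CUBIC)
d=cv2.resize(g['frame'][110:200,210:300],None,fx=3.8,fy=3.8,interpolation=cv2.INTER_CUBIC)
H=np.zeros((570,800,3),np.uint8);H[:c.shape[0],:c.shape[1]]=c;H[:d.shape[0],450:450+d.shape[1]]=d
cv2.imwrite('pics/place3.png',H[:,:,::-1])"
```

```text
t 23.08 pos [0.6292 0.1781 0.1443] yaw -34.8 tilt [-0.002  0.002 -1.   ] shift [ 0.0166 -0.019   0.7616] turn 0.0004 w 0.686 g 66.1 F [-0.3 -0.5 -1.7]
```

View pics/place3.png

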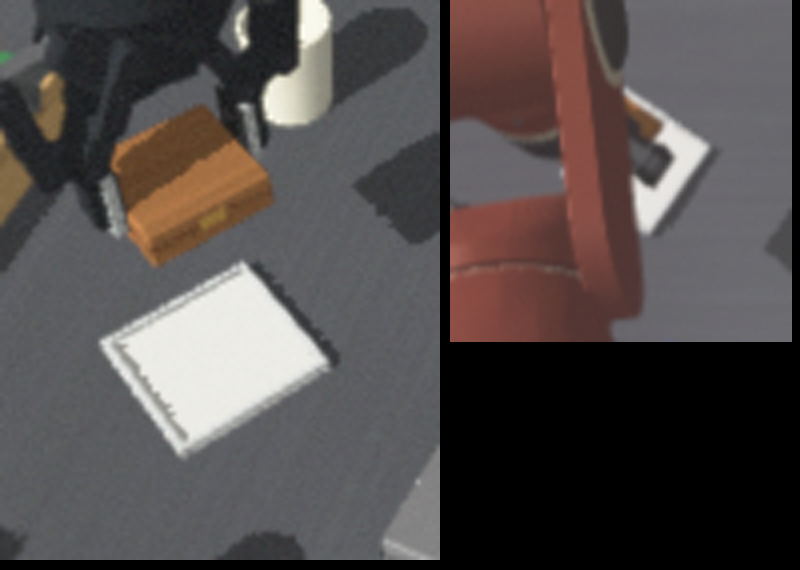

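Case held level and aligned with the square holder (side crop (195,185) above (215,360)).

>>> {"op": "arm_command", "data": {"moves": [[-1,[0.014,-0.016,0.2],0],[-1,[0.014,-0.016,0.4],0],[-1,[0.014,-0.016,0.55],0],[-1,[0.014,-0.016,0.64],0],[-1,[0.014,-0.016,0.69],0],[-1,[0.014,-0.016,0.7],0],[-1,[0.014,-0.016,0.7],0],[-1,[0.014,-0.016,0.7],0]]}}

```text
time: 23.85
tool_pos: [0.6344, 0.1795, 0.0432]
tool_rot: [-0.001, 0.954, -0.3, 0.001]
contact_force: [-0.0, 0.1, -0.7]
gripper_width: 0.686
grasp_force: 66.1
```

```bash
python3 -c "
from h import *
rel(.6325,.179,.0305,-35)"
```

```text
t 23.85 pos [0.6344 0.1795 0.0432] yaw -34.9 tilt [ 0.0023 -0.0022 -1.    ] shift [-0.0087  0.0098  0.0843] turn 0.0002 w 0.686 g 66.1 F [-0.   0.1 -0.7]
```

>>> {"op": "arm_command", "data": {"moves": [[-1,[-0.004,0.005,0.03],0],[-1,[-0.004,0.005,0.05],0],[-1,[-0.004,0.005,0.065],0],[-1,[-0.004,0.005,0.065],0],[-1,[-0.004,0.005,0.065],0],[-1,[-0.004,0.005,0.065],0]]}}

```text
time: 24.35
tool_pos: [0.6321, 0.1789, 0.0315]
tool_rot: [-0.0, 0.954, -0.3, 0.0]
contact_force: [-0.6, -0.2, -1.2]
gripper_width: 0.686
grasp_force: 66.1
```

>>> {"op": "arm_command", "data": {"moves": [[-1,[0,0,0.004],0],[-1,[0,0,0.008],0],[-1,[0,0,0.008],0],[-1,[0,0,0.008],0]]}}

```text
time: 24.68
tool_pos: [0.6321, 0.1789, 0.0302]
tool_rot: [0.0, 0.954, -0.3, -0.0]
contact_force: [0.6, 0.1, -0.8]
gripper_width: 0.683
grasp_force: 66.1
```

>>> {"op": "arm_command", "data": {"moves": [[-1,[0,0,0.004],0],[-1,[0,0,0.008],0],[-1,[0,0,0.008],0],[-1,[0,0,0.008],0]]}}

```text
time: 25.02
tool_pos: [0.6322, 0.1789, 0.0291]
tool_rot: [-0.0, 0.954, -0.3, 0.0]
contact_force: [-0.7, 0.8, -0.1]
gripper_width: 0.69
grasp_force: 66.1
```

>>> {"op": "arm_command", "data": {"moves": [[-1,[0,0,0.003],0],[-1,[0,0,0.006],0],[-1,[0,0,0.006],0],[-1,[0,0,0.006],0]]}}

```text
time: 25.35
tool_pos: [0.6322, 0.179, 0.029]
tool_rot: [0.0, 0.954, -0.3, -0.0]
contact_force: [-4.0, -1.4, 4.4]
gripper_width: 0.682
grasp_force: 66.7
```

>>> {"op": "arm_command", "data": {"moves": [[0.5,[0,0,0],0],[0.7,[0,0,0],0],[1,[0,0,0],0],[1,[0,0,0],0],[1,[0,0,0],0],[1,[0,0,0],0],[1,[0,0,0],0],[1,[0,0,-0.05],0],[1,[0,0,-0.2],0],[1,[0,0,-0.4],0],[1,[0,0,-0.65],0],[1,[0,0,-0.8],0],[1,[0,0,-0.8],0]]}}

```text
time: 26.43
tool_pos: [0.6362, 0.1796, 0.1569]
tool_rot: [-0.003, 0.954, -0.3, 0.006]
contact_force: [1.4, -0.8, 1.2]
gripper_width: 1.003
grasp_force: 0.0
```

>>> {"op": "arm_command", "data": {"moves": [[1,[-0.2,0.06,0],0],[1,[-0.4,0.12,0],0],[1,[-0.615,0.18,0],0]]}}

```text
time: 26.68
tool_pos: [0.5402, 0.2095, 0.1481]
tool_rot: [0.0, 0.954, -0.301, -0.0]
contact_force: [-0.1, 0.0, -0.0]
gripper_width: 0.999
grasp_force: 0.0
```

>>> {"op": "arm_command", "data": {"moves": [[1,[-0.2,0.06,0],-0.02],[1,[-0.4,0.12,0],-0.04],[1,[-0.61,0.18,0],-0.06],[1,[-0.61,0.18,0],-0.074],[1,[-0.61,0.18,0.2],-0.074],[1,[-0.61,0.18,0.3],-0.074],[1,[-0.61,0.18,0.3],-0.074],[1,[-0.61,0.18,0.3],-0.074]]}}

```text
time: 27.35
tool_pos: [0.4497, 0.2396, 0.1023]
tool_rot: [0.001, 0.997, -0.072, -0.001]
contact_force: [-0.8, 0.6, 0.2]
gripper_width: 1.003
grasp_force: 0.0
```

```bash
python3 -c "
from h import *
rel(.449,.2425,.03,-8.4)
p=grab('side');g=grab('top')
c=cv2.resize(p['frame'][230:320,190:275],None,fx=3.5,fy=3.5,interpolation=cv2.INTER_CUBIC)
d=cv2.resize(g['frame'][110:195,215:305],None,fx=3.5,fy=3.5,interpolation=cv2.INTER_CUBIC)
e=cv2.resize(p['frame'][285:365,265:355],None,fx=3.3,fy=3.3,interpolation=cv2.INTER_CUBIC)
f=cv2.resize(g['frame'][190:245,200:260],None,fx=4.8,fy=4.8,interpolation=cv2.INTER_CUBIC)
H=np.zeros((600,700,3),np.uint8)
for i,(x,y) in zip((c,d,e,f),((0,0),(370,0),(0,330),(370,330))): H[y:y+i.shape[0],x:x+i.shape[1]]=i[:600-y]
cv2.imwrite('pics/after3.png',H[:,:,::-1])"
```

```text
t 27.35 pos [0.4497 0.2396 0.1023] yaw -8.3 tilt [-0.0022  0.0012 -1.    ] shift [-0.0061 -0.0189  0.4818] turn 0.0003 w 1.003 g 0.0 F [-0.8  0.6  0.2]
```

View pics/after3.png

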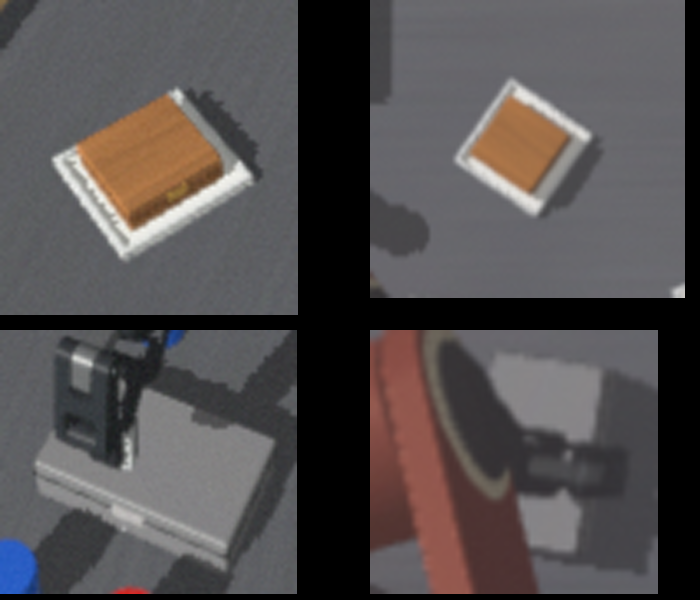

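Filter case lies flat inside the square holder; the box is undisturbed with the gripper centred across it.

>>> {"op": "arm_command", "data": {"moves": [[1,[-0.005,-0.017,0.15],0],[1,[-0.005,-0.017,0.3],0],[1,[-0.005,-0.017,0.42],0],[1,[-0.005,-0.017,0.48],0],[1,[-0.005,-0.017,0.49],0],[1,[-0.005,-0.017,0.49],0],[1,[-0.005,-0.017,0.49],0],[-1,[-0.005,-0.017,0.49],0],[-1,[-0.005,-0.017,0.49],0],[-1,[-0.005,-0.017,0.49],0],[-1,[-0.005,-0.017,0.49],0],[-1,[-0.005,-0.017,0.49],0],[-1,[-0.005,-0.017,0.49],0],[-1,[-0.005,-0.017,0.49],0]]}}

```text
time: 28.62
tool_pos: [0.4517, 0.2431, 0.0316]
tool_rot: [-0.001, 0.997, -0.072, 0.002]
contact_force: [0.6, 0.4, 6.4]
gripper_width: 0.753
grasp_force: 68.9
```

```bash
python3 -c "
from h import *
rel(.4652,-.008,.12,19.4)"
```

```text
t 28.62 pos [0.4517 0.2431 0.0316] yaw -8.3 tilt [ 0.003  -0.0015 -1.    ] shift [ 0.3328  1.6424 -0.5911] turn -0.0770 w 0.753 g 68.9 F [0.6 0.4 6.4]
```

>>> {"op": "arm_command", "data": {"moves": [[-1,[0,0,-0.03],0],[-1,[0,0,-0.12],0],[-1,[0,0,-0.3],0],[-1,[0,0,-0.5],0],[-1,[0,0,-0.6],0],[-1,[0,0,-0.6],0]]}}

```text
time: 29.12
tool_pos: [0.4526, 0.2435, 0.1241]
tool_rot: [-0.002, 0.997, -0.072, 0.004]
contact_force: [0.1, -0.1, -0.9]
gripper_width: 0.754
grasp_force: 68.2
```

>>> {"op": "arm_command", "data": {"moves": [[-1,[0.02,0.1,0],0],[-1,[0.06,0.28,0],0],[-1,[0.1,0.46,0],0],[-1,[0.14,0.64,0],0],[-1,[0.17,0.82,0],0]]}}

```text
time: 29.53
tool_pos: [0.4564, 0.1159, 0.1177]
tool_rot: [0.0, 0.997, -0.072, -0.001]
contact_force: [0.9, -0.8, -1.5]
gripper_width: 0.754
grasp_force: 68.0
```

>>> {"op": "arm_command", "data": {"moves": [[-1,[0.04,0.18,0],-0.012],[-1,[0.08,0.36,0],-0.024],[-1,[0.12,0.54,0],-0.036],[-1,[0.15,0.7,0],-0.048],[-1,[0.17,0.8,0],-0.06],[-1,[0.18,0.82,0],-0.072],[-1,[0.18,0.82,0],-0.077],[-1,[0.18,0.82,0],-0.077],[-1,[0.18,0.82,0],-0.077]]}}

```text
time: 30.28
tool_pos: [0.4655, -0.0083, 0.1181]
tool_rot: [-0.0, 0.986, 0.168, -0.001]
contact_force: [-0.2, 0.3, -1.8]
gripper_width: 0.758
grasp_force: 68.1
```

```bash
python3 -c "
from h import *
rel(.4676,-.0072,.0026,19.4)
p=grab('side');g=grab('top')
c=cv2.resize(p['frame'][130:270,280:390],None,fx=4,fy=4,interpolation=cv2.INTER_CUBIC)
d=cv2.resize(g['frame'][160:260,280:370],None,fx=3.8,fy=3.8,interpolation=cv2.INTER_CUBIC)
H=np.zeros((570,800,3),np.uint8);H[:c.shape[0],:c.shape[1]]=c;H[:d.shape[0],450:450+d.shape[1]]=d
cv2.imwrite('pics/place4.png',H[:,:,::-1])"
```

```text
t 30.28 pos [ 0.4655 -0.0083  0.1181] yaw 19.3 tilt [-0.0023 -0.0014 -1.    ] shift [ 0.0174 -0.0016  0.7699] turn -0.0002 w 0.758 g 68.1 F [-0.2  0.3 -1.8]
```

View pics/place4.png

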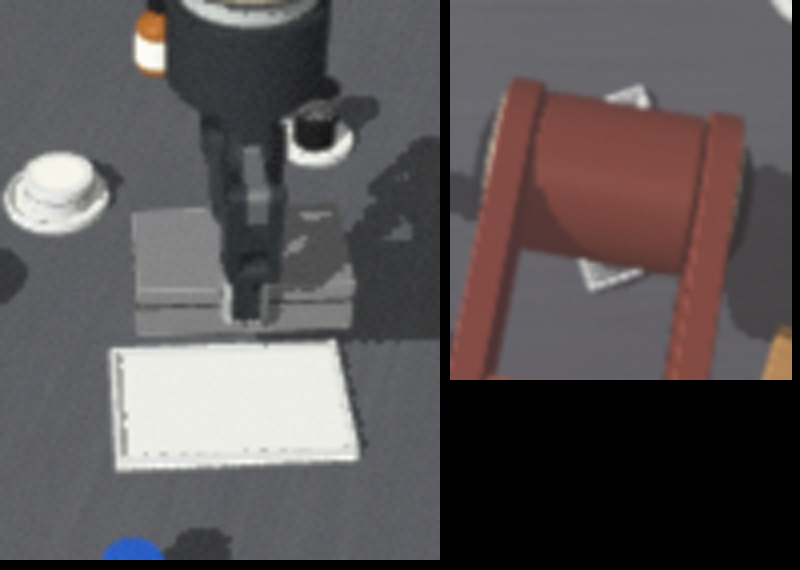

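Box held level above the oblong holder, aligned. Floor contact is expected at TCP z ≈ 0.0346.

>>> {"op": "arm_command", "data": {"moves": [[-1,[0.014,-0.002,0.15],0],[-1,[0.014,-0.002,0.3],0],[-1,[0.014,-0.002,0.4],0],[-1,[0.014,-0.002,0.46],0],[-1,[0.014,-0.002,0.48],0],[-1,[0.014,-0.002,0.48],0],[-1,[0.014,-0.002,0.48],0],[-1,[0.014,-0.002,0.48],0]]}}

```text
time: 31.05
tool_pos: [0.4695, -0.0076, 0.0489]
tool_rot: [0.0, 0.986, 0.169, 0.001]
contact_force: [-0.0, 0.2, -1.8]
gripper_width: 0.761
grasp_force: 68.1
```

```bash
python3 -c "
from h import *
rel(.4676,-.0072,.0360,19.4)"
```

```text
t 31.05 pos [ 0.4695 -0.0076  0.0489] yaw 19.4 tilt [ 0.0021  0.0012 -1.    ] shift [-0.0113 -0.007   0.0863] turn 0.0000 w 0.761 g 68.1 F [-0.   0.2 -1.8]
```

>>> {"op": "arm_command", "data": {"moves": [[-1,[-0.005,-0.004,0.03],0],[-1,[-0.005,-0.004,0.05],0],[-1,[-0.005,-0.004,0.065],0],[-1,[-0.005,-0.004,0.065],0],[-1,[-0.005,-0.004,0.065],0],[-1,[-0.005,-0.004,0.065],0]]}}

```text
time: 31.55
tool_pos: [0.4676, -0.0072, 0.0379]
tool_rot: [0.0, 0.986, 0.169, 0.0]
contact_force: [0.4, -0.4, -0.6]
gripper_width: 0.757
grasp_force: 68.1
```

>>> {"op": "arm_command", "data": {"moves": [[-1,[0,0,0.004],0],[-1,[0,0,0.008],0],[-1,[0,0,0.008],0],[-1,[0,0,0.008],0]]}}

```text
time: 31.88
tool_pos: [0.4676, -0.0072, 0.0367]
tool_rot: [-0.0, 0.986, 0.169, -0.0]
contact_force: [-0.1, -0.3, -1.7]
gripper_width: 0.759
grasp_force: 68.1
```

>>> {"op": "arm_command", "data": {"moves": [[-1,[0,0,0.004],0],[-1,[0,0,0.008],0],[-1,[0,0,0.008],0],[-1,[0,0,0.008],0]]}}

```text
time: 32.22
tool_pos: [0.4675, -0.0072, 0.0354]
tool_rot: [-0.0, 0.986, 0.169, -0.0]
contact_force: [0.5, 0.3, -1.8]
gripper_width: 0.761
grasp_force: 68.1
```

>>> {"op": "arm_command", "data": {"moves": [[-1,[0,0,0.003],0],[-1,[0,0,0.006],0],[-1,[0,0,0.006],0],[-1,[0,0,0.006],0]]}}

```text
time: 32.55
tool_pos: [0.4676, -0.0072, 0.0347]
tool_rot: [-0.0, 0.986, 0.169, 0.0]
contact_force: [0.2, -0.4, -0.5]
gripper_width: 0.758
grasp_force: 68.2
```

>>> {"op": "arm_command", "data": {"moves": [[-1,[0,0,0.003],0],[-1,[0,0,0.006],0],[-1,[0,0,0.006],0],[-1,[0,0,0.006],0]]}}

```text
time: 32.88
tool_pos: [0.4677, -0.0072, 0.0345]
tool_rot: [-0.0, 0.986, 0.169, -0.0]
contact_force: [-3.8, 0.3, 7.1]
gripper_width: 0.757
grasp_force: 69.0
```

>>> {"op": "arm_command", "data": {"moves": [[0.6,[0,0,0],0],[0.8,[0,0,0],0],[1,[0,0,0],0],[1,[0,0,0],0],[1,[0,0,0],0],[1,[0,0,0],0],[1,[0,0,0],0],[1,[0,0,-0.05],0],[1,[0,0,-0.2],0],[1,[0,0,-0.4],0],[1,[0,0,-0.65],0],[1,[0,0,-0.9],0],[1,[0,0,-1],0],[1,[0,0,-1],0]]}}

```text
time: 34.05
tool_pos: [0.4706, -0.0077, 0.1902]
tool_rot: [0.002, 0.986, 0.169, 0.005]
contact_force: [0.5, 0.6, 0.8]
gripper_width: 0.998
grasp_force: 0.0
```

>>> {"op": "arm_command", "data": {"moves": [[1,[0.25,-0.9,0],0],[1,[0.25,-0.9,0],0],[1,[0.25,-0.9,0],0],[1,[0.25,-0.9,0],0]]}}

```text
time: 34.38
tool_pos: [0.4566, 0.1361, 0.1828]
tool_rot: [-0.001, 0.985, 0.17, -0.001]
contact_force: [0.2, -0.5, -0.0]
gripper_width: 0.998
grasp_force: 0.0
```

>>> {"op": "arm_command", "data": {"moves": [[1,[0.25,-0.9,0],0],[1,[0.25,-0.9,0],0],[1,[0.25,-0.9,0],0],[1,[0.25,-0.9,0],0],[1,[0.25,-0.9,0],0],[1,[0.25,-0.9,0],0],[1,[0.25,-0.9,0],0],[1,[0.25,-0.9,0],0]]}}

```text
time: 35.05
tool_pos: [0.4485, 0.2712, 0.1832]
tool_rot: [0.0, 0.986, 0.168, -0.0]
contact_force: [-0.8, 0.0, -0.2]
gripper_width: 1.003
grasp_force: 0.0
```

```bash
python3 -c "
from h import *
p=grab('side');g=grab('top')
c=cv2.resize(p['frame'][110:310,190:390],None,fx=1.9,fy=1.9,interpolation=cv2.INTER_CUBIC)
d=cv2.resize(g['frame'][110:260,230:450],None,fx=1.9,fy=1.9,interpolation=cv2.INTER_CUBIC)
H=np.zeros((400,800,3),np.uint8);H[:c.shape[0],:c.shape[1]]=c;H[:d.shape[0],382:800]=d
cv2.imwrite('pics/final.png',H[:,:,::-1])"
```

```text
(no output)
```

View pics/final.png

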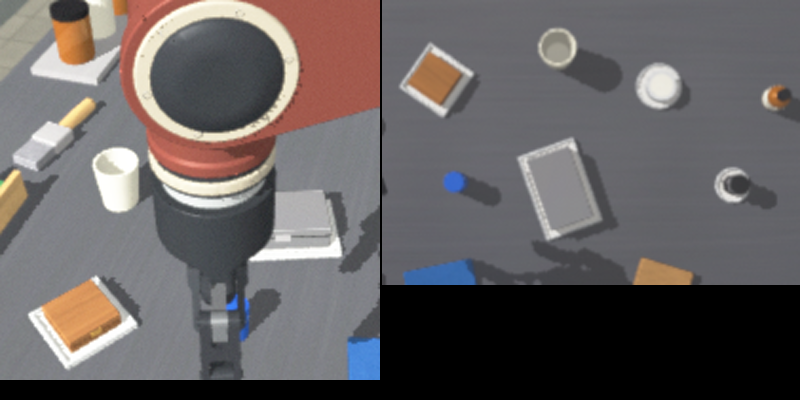

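All four accessories are inside their holders (top crop: case (437,80), tin (660,86), box (560,188), objective (735,185)). The beaker and bottle are where they were.

```bash
python3 -c "
from plant import manip
print(manip.job_done())"
```

```text
the job is handed in; nothing more can be done
None
```

All four accessories are in their matching holders, moved one at a time from the top of the pile down, and the job was handed in at about 35 s with the bottle and beaker not moved.

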